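# Flip down the length stop and butt the tube against it

## Robot

A 7-joint arm with a two-finger parallel gripper is mounted at the origin on the work surface. World frame = base frame: x ahead of the robot, y to its left, z up, the work surface at z = 0. Lengths are in m, angles in rad, forces in N, time in s.
With the tool pointing down it reaches from about 0.425 to 0.925 m from the base axis. Payload 6.8 kg.
Tool frame: the origin (TCP) lies on the front face of the gripper's body, between the roots of the fingers; the fingertips stand 73 mm ahead of it and the grasp point (between the pads) lies 54 mm ahead of it; z points along the fingers, y is the line along which they close (so a half turn about z gives the same grasp; the last joint's range is limited). The gripper opens to 85 mm and grips with 20 to 120 N. Pads are 22 mm wide; open, the fingers measure 114 mm over their backs; the gripper's body (76 mm by 85 mm) begins 54 mm behind the grasp point. The pads swing forward as they close: fully open they stand 13 mm farther back than shut.
Start: joints at [1.193, 0.477, 0.022, 1.555, -0.011, 1.109, -0.083], TCP at [0.18, -0.651, 0.304] pointing down, gripper open.
Joint ranges: [-2.96, 2.96], [-0.34, 2.1], [-1.41, 1.46], [0.24, 2.44], [-1.37, 4.51], [0.17, 1.92], [-2.96, 2.96]. Speed limits (rad/s): [2.39, 2.39, 3.14, 3.14, 3.14, 3.14, 3.14].

## Interface

Orientations are given as a unit quaternion [w, x, y, z].
In Python, from station import bot, optics gives the robot as it stands.
- The arm moves only by the tool drive_tool, never from a script. Its argument "deltas" is a list of rows, each an object with "gripper": the closure in counts, from 0 (fully open) to 255 (shut); "offset": the shift along the tool's x, y, z in units of 1000 mm (1.0 is 1000 mm), a list of three; "angular": the turn, a rotation vector about the tool's x, y, z in units of 45 degrees (1.0 is 45 degrees), a list of three. In form: [{"gripper": gripper, "offset": [dx, dy, dz], "angular": [rx, ry, rz]}, ...]. A call has 1 to 5 rows; each row is the pose to reach, as a shift and turn from the pose commanded when the call began, along the tool's axes at that moment; what a row does not reach only later rows make up. A row lasts 1/10 s, in which the tool goes at most 50 mm and 8.59 degrees, less where a joint would pass 70% of its speed; a pose out of reach is approached as far as the arm can. A call with a number of a shift or a turn outside -1 to 1 is refused whole. A call with a gripper value outside its range is refused whole. The fingers move at their own pace and stop on an object; "grip_force" is the grip in N (left out, the last holds). Time passes only in rows, so rows that repeat a pose let the fingers close. It gives the time, the measured TCP pose, the force, the opening and the grip force at its end, in the units of the state.
- bot.get_obs(): the state, without advancing time (a new reading comes with each control period).
- optics.read_camera(name): name is "scene" or "top" or "wrist"; returns the picture (420x560x3 uint8, blue, green, red); there is no depth.
- optics.camera_model(name): a dict with "fx", "fy", "cx", "cy" (pixels), "cam_to_world" (4x4, takes a point from camera to world coordinates). Camera axes: x right, y up, looking along -z (the intrinsics and any distortion apply to the point x, -y, -z); pixel columns grow to the right and rows downward; lengths in m; the calibration is good to about 2 mm. A picture is of the moment at which its call begins: read the wrist's pose just before it. camera_model takes no time and is no camera call; for the wrist camera it gives the pose at the moment of the call.
- bot.hand_in(): hands the job in; it is judged then, once.
The state is a dict: "t": time; "q": joint angles; "joint_vel": joint speeds; "joint_torque": joint torques, N m; "eef_pos": TCP position; "tool_rot": TCP orientation; "contact_force": force on the tool from outside, world axes, zero at the start; "torque": the same for the moment, N m; "gripper_width": opening from 0.0 (shut) to 1.0 (fully open); "grasp_force": force on a finger pad.
Only numpy, scipy, OpenCV 4.12 (cv2) and the standard library are available. Lean on these libraries where they do the work, as an engineer would, in place of code of your own. Each camera call takes 0.05 s, during which the arm holds its last target. There are 200 camera calls.

## Task

Pushing only, without lifting anything, tip the broad plate stop on the fence over towards the robot and press it fully down. Then push the square tube flush against the fence and slide it along until its left end butts against that stop. Leave the thin pin stop leaning back, keep the tube lying on the table, do not disturb the other things, and finish clear of everything.

Things in the scene. Friction and masses are not known exactly. Their poses are not given: they have to be found in the camera images.
- fence: Aluminium fence fixed to the table: upright strip 500 mm long, 12 mm thick, 40 mm tall, with a foot 6 mm thick reaching 60 mm back from its front face. Origin: on the table, under the middle of the front face (towards the robot), which is the plane x = 0. y runs along the fence to the robot's left, x points away from the robot; the tube's lane is on the -x side.
- plate_base: Aluminium saddle of the plate stop, 44 mm wide, fixed on top of the fence somewhere on its left half; lugs rise 26 mm. Axes as the fence's. Origin: on the fence's top (40 mm above the table), in the plane of the front face, at the middle of the stop. The hinge line runs along y through (12, 0, 18) mm, so 58 mm above the table.
- plate_stop (a joint): Angle (rad) of the plate stop's arm: 0 = straight up, negative = leaning back from the robot (limit -0.5; starts so), positive = tipped to the robot, 1.571 = fully down, level, on its end stop, its top then 62 mm above the table. Stiff hinge (0.15 Nm friction): it stays wherever it is left and must be pushed all the way down.
- plate_face (a point): Middle of the right side of the plate stop's fin, the face the tube butts on, 5 mm right of the stop's middle; turns with the arm, y always along the fence to the left. The fin, 10 mm thick, stands on the arm's front face 20 to 62 mm from the hinge. Arm down, it hangs in the lane to 6 mm above the table, 8 to 50 mm out from the fence's face.
- plate_edge (a point): Middle of the free edge of the plate stop's arm, 80 mm from the hinge, mid-thickness; turns with the arm. The arm is a flat dark steel plate 8 mm thick, 60 mm wide over its outer 50 mm and 30 mm wide nearer the hinge.
- pin_base: The same saddle block for the other stop, the pin stop; the two stops may have changed places along the fence. Origin and axes as for plate_base.
- pin_stop (a joint): Angle in rad of the pin stop, same meaning as plate_stop. Its arm is only a thin round rod, 10 mm thick and 78 mm long, with a 45 mm pin square to it on the front. It starts leaning back and is left so.
- pin_end (a point): Free end of the pin stop's rod.
- tube: The workpiece: a hollow dark steel square tube 30 x 30 mm, 200 mm long, 3 mm wall, about 0.35 kg, lying on the table in front of the right half of the fence, a little off it and askew. Origin: middle of its underside; y along its length to the left, z up.
- tube_end (a point): Middle of the tube's left end, 100 mm from the tube's origin along its y and 15 mm above its underside.
- offcut: Bystander: upright offcut of 30 mm square aluminium tube, 50 mm tall. Origin at its underside.
- magnet: Bystander: L-shaped red welding magnet lying flat, legs 75 and 70 mm, 22 mm tall. Origin at its underside.
- hammer: Bystander: hammer with a wooden handle, 300 mm long, lying left of the fixture. Origin at its underside.
- pliers: Bystander: locking pliers lying flat, about 175 mm long. Origin at its underside.
- tape: Bystander: tape measure, 60 x 58 x 34 mm. Origin at its underside.
- spray: Bystander: spray can, 64 mm across, 170 mm tall, behind the fence. Origin at its underside.
- jar: Bystander: jar, 70 mm across, 85 mm tall, behind the fence. Origin at its underside.
Not all that is in view belongs to the job. What is shaped like the tube but green or turquoise is not meant.

How it is judged:
By the outcome, as a careful person would: the job done as asked, in the order asked, and still so for the second after the job is handed in, with the robot touching nothing.
It also fails if it takes over 64 s, if anything falls off the work surface, if the arm or the gripper's body presses on something with over 40 N, if the wrist force passes 120 N, or if a joint passes its speed limit or range.

## Working session

There is one attempt and no reset: what is moved stays moved. The work goes in short steps, Python scripts to look and compute and a tool call to move; the robot and the scene stay as the last step left them, time stands still between calls to the robot, and variables do not carry over. Pictures are saved under pics/ and viewed, at most 12 in all, crops included, and the job is handed in when it is done.

Besides the shell and the picture viewer there is one more tool, called after "Request:" as name([rows], argument=value, ...), one row to a line, values as JSON. drive_tool: Moves the arm, as the interface text tells. Its arguments: {"type":"object","properties":{"deltas":{"type":"array"},"grip_force":{"type":"number"}},"required":["deltas"]}

```bash
mkdir -p pics; ls; cat > h.py <<'E'
import numpy as np,cv2
from station import bot,optics
from scipy.spatial.transform import Rotation as R
def ray(m,u,v):
    T=np.array(m["cam_to_world"]);d=np.array([(u-m["cx"])/m["fx"],-(v-m["cy"])/m["fy"],-1.])
    return T[:3,3],T[:3,:3]@d
def onz(m,u,v,z):
    o,d=ray(m,u,v);return o+d*(z-o[2])/d[2]
def proj(m,p):
    T=np.array(m["cam_to_world"]);c=T[:3,:3].T@(np.array(p)-T[:3,3])
    return m["cx"]+m["fx"]*c[0]/-c[2],m["cy"]-m["fy"]*c[1]/-c[2]
def rot(): 
    q=bot.get_obs()["tool_rot"];return R.from_quat([q[1],q[2],q[3],q[0]])
E
python3 - <<'E'
from h import *
for n in("scene","top"):
    im=optics.read_camera(n);cv2.imwrite(f"pics/{n}0.png",im);m=optics.camera_model(n)
    print(n,{k:(np.round(v,3).tolist()) for k,v in m.items()})
    cv2.imwrite(f"pics/{n}0b.png",cv2.resize(im,(800,600)))
o=bot.get_obs();print(o);print(rot().as_matrix().round(3))
E
```

```text
pics
scene {'fx': 463.077, 'fy': 463.077, 'cx': 278.003, 'cy': 210.716, 'cam_to_world': [[0.83, -0.443, 0.338, 0.955], [0.557, 0.645, -0.524, -0.6], [0.014, 0.623, 0.782, 1.074], [0.0, 0.0, 0.0, 1.0]]}
top {'fx': 403.912, 'fy': 403.912, 'cx': 274.185, 'cy': 205.275, 'cam_to_world': [[0.017, 0.996, -0.089, 0.415], [-1.0, 0.017, -0.007, 0.027], [-0.006, 0.089, 0.996, 1.376], [0.0, 0.0, 0.0, 1.0]]}
{'t': 0.1, 'q': array([ 1.1928612 ,  0.47772158,  0.02237673,  1.55633947, -0.01155014,
        1.10929727, -0.08307866]), 'joint_vel': array([ 2.70708664e-04, -6.72883871e-04,  4.72298834e-05, -1.70685196e-03,
       -2.13337992e-03, -3.15599315e-04,  7.03335983e-04]), 'joint_torque': array([ 3.69605783e-03, -5.97764146e+01,  1.61269795e+00, -2.81956708e+01,
        1.27176617e-02,  4.99834932e-03,  3.99599841e-06]), 'eef_pos': array([ 0.17981727, -0.65018359,  0.30302625]), 'tool_rot': array([-8.04132899e-04,  9.90912840e-01,  1.34503061e-01, -1.54477115e-04]), 'contact_force': array([-0.48921127, -0.34135939,  0.04450356]), 'torque': array([-0.00254117,  0.01239748,  0.00940398]), 'grasp_force': 0.0, 'gripper_width': 1.0029247687699496}
[[ 0.964  0.267 -0.001]
 [ 0.267 -0.964  0.002]
 [-0.    -0.002 -1.   ]]
```

View pics/top0b.png

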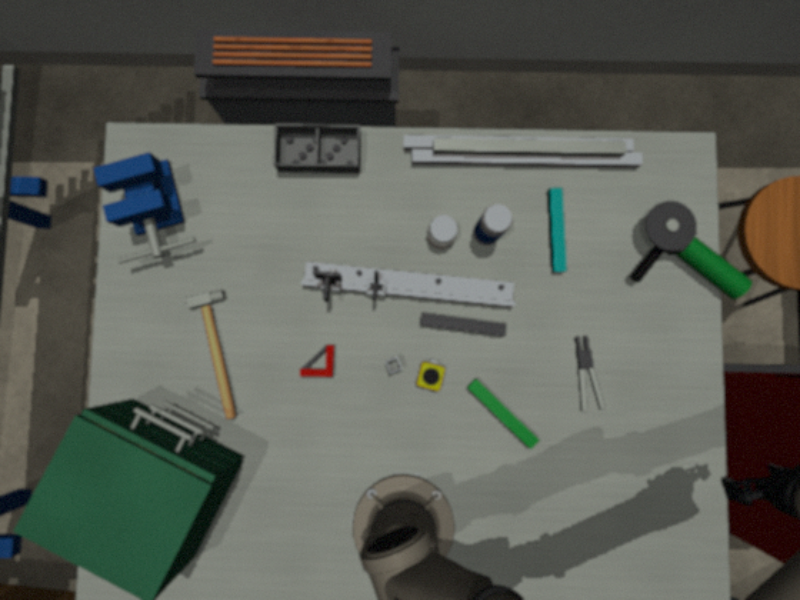

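View pics/scene0b.png

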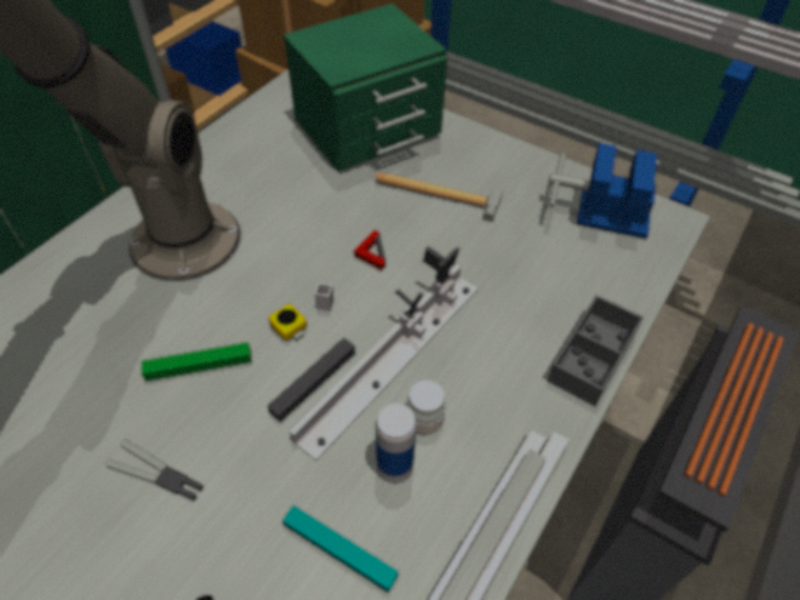

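The top view (800-px scale) shows the fence from (305,275) to (513,295). The left stop at (328,280) is broad and dark, and the one at (376,287) is thin. The dark tube is at (463,324). Also tube-shaped are a green bar (503,412) and a turquoise bar (557,230), which are excluded by colour. I'll confirm with crops and measure.

```bash
python3 - <<'E'
from h import *
t=cv2.imread("pics/top0.png");s=cv2.imread("pics/scene0.png")
a=cv2.resize(t[170:245,205:365],None,fx=5,fy=5,interpolation=cv2.INTER_CUBIC)
cv2.imwrite("pics/topc.png",a)
b=cv2.resize(s[165:325,180:340],(600,600),interpolation=cv2.INTER_CUBIC);cv2.imwrite("pics/scenec.png",b)
m=optics.camera_model("top")
g=cv2.cvtColor(t,cv2.COLOR_BGR2GRAY)
for nm,mask,z in(("tube",(g<85),.03),("fence",(g>175),.006)):
    k=np.zeros_like(g);k[175:240,205:365]=255*mask[175:240,205:365]
    cs,_=cv2.findContours(k,cv2.RETR_EXTERNAL,cv2.CHAIN_APPROX_NONE)
    for c in cs:
        if cv2.contourArea(c)<60:continue
        r=cv2.minAreaRect(c);bp=cv2.boxPoints(r);print(nm,np.round(r[0],1),np.round(r[1],1),bp.round(1).tolist());print([onz(m,u,v,z)[:2].round(4).tolist() for u,v in bp])
E
```

```text
tube [323.5 227.4] [59.7  9.7] [[293.29998779296875, 228.39999389648438], [294.5, 218.8000030517578], [353.70001220703125, 226.3000030517578], [352.5, 236.0]]
[[0.4597, -0.028], [0.4918, -0.0317], [0.4699, -0.2288], [0.438, -0.2247]]
tube [297.9 211.2] [80.3 20.4] [[256.5, 209.3000030517578], [262.3999938964844, 189.8000030517578], [339.29998779296875, 213.10000610351562], [333.3999938964844, 232.60000610351562]]
[[0.5212, 0.0959], [0.5873, 0.0775], [0.5133, -0.1806], [0.448, -0.1612]]
tube [236.2 196.6] [30.6 27.6] [[217.39999389648438, 188.1999969482422], [242.6999969482422, 177.0], [255.0, 205.0], [229.6999969482422, 216.10000610351562]]
[[0.5904, 0.2289], [0.6296, 0.1447], [0.5357, 0.1012], [0.4969, 0.1849]]
```

View pics/topc.png

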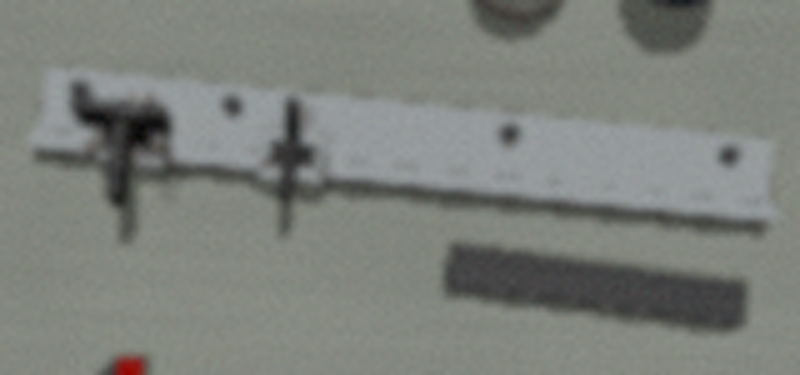

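View pics/scenec.png

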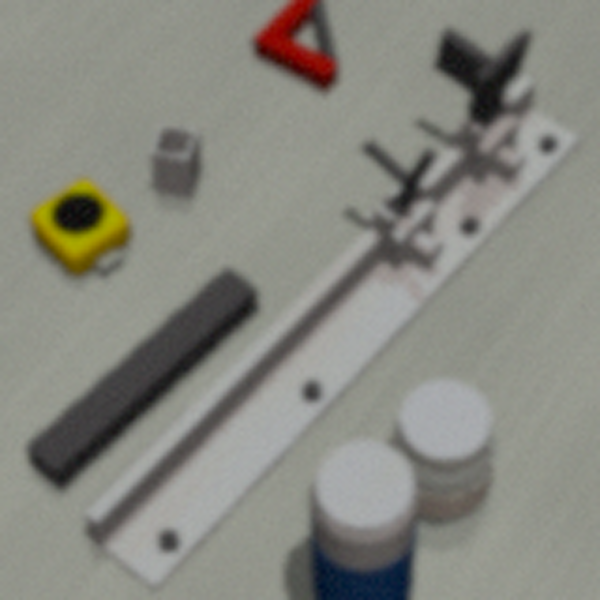

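The crops confirm it. The left stop (scene crop (490,65), top crop (120,120)) has a wide arm with a slab fin, so it is the plate stop. The right one (scene crop (405,175), top crop (290,150)) is a thin rod with a pin. The dark tube runs from (445,265) to (745,305) in the top crop. Next I'll fit the fence edge.

```bash
python3 - <<'E'
from h import *
t=cv2.imread("pics/top0.png");m=optics.camera_model("top")
g=cv2.GaussianBlur(cv2.cvtColor(t,cv2.COLOR_BGR2GRAY).astype(np.float32),(3,3),0)
P=[]
for u in list(range(213,221))+list(range(276,356)):
    v0=201+(u-212)*13.5/146; r=np.arange(int(v0)-4,int(v0)+7)
    c=g[r,u];d=c[2:]-c[:-2];i=int(np.argmin(d));
    if 0<i<len(d)-1:
        a,b,e=d[i-1:i+2];s=.5*(a-e)/(a-2*b+e)
    else:s=0
    P.append((u,r[i+1]+s))
P=np.array(P,np.float32);vx,vy,x0,y0=cv2.fitLine(P,cv2.DIST_HUBER,0,.01,.01).ravel()
res=(P[:,1]-(y0+(P[:,0]-x0)*vy/vx));print("rms",res.std())
L=lambda u:y0+(u-x0)*vy/vx
c=lambda x,y:(205+(x+.5)/5-.5,170+(y+.5)/5-.5)
A=onz(m,212,L(212),.04);B=onz(m,357.7,L(357.7),.04)
e=A-B;print("ends",A.round(4),B.round(4),"len",np.linalg.norm(e));e/=np.linalg.norm(e);print("yaw",np.degrees(np.arctan2(-e[0],e[1])))
n=np.array([e[1],-e[0],0]);M=(A+B)/2;print("M",M,"e",e,"n",n)
def fr(p):return (n@(p-M)).round(4),(e@(p-M)).round(4)
for nm,x,y,z in(("plL",92,160,.045),("plR",170,160,.045),("pinL",258,175,.045),("pinR",325,185,.045),("finlow",120,200,.1),("pinrod",290,105,.12),("pinpin",287,210,.09),("tubeL",448,243,.03),("tubeL2",445,293,.03),("tubeR",747,282,.03),("tubeR2",742,330,.03),("redtop",130,360,.022)):
    p=onz(m,*c(x,y),z);print(nm,p.round(3),fr(p))
# plate end via top and scene
s=optics.camera_model("scene")
for (x,y),(X,Y),nm in(((75,95),(445,35),"?"),((291,98),(432,152),"pin_end")):
    o1,d1=ray(m,*c(x,y));o2,d2=ray(s,180+X/3.75,165+Y/3.75)
    q=np.linalg.lstsq(np.c_[d1,-d2],o2-o1,rcond=None)[0];print(nm,o1+d1*q[0],o2+d2*q[1])
E
```

```text
rms 0.053619154
ends [0.5528 0.2443 0.04  ] [ 0.5118 -0.24    0.04  ] len 0.4860110005622228
yaw -4.841734226638007
M [0.53227431 0.00211696 0.04      ] e [0.08440367 0.99643164 0.        ] n [ 0.99643164 -0.08440367  0.        ]
plL [0.544 0.207 0.045] (np.float64(-0.0058), np.float64(0.2048))
plR [0.545 0.155 0.045] (np.float64(-0.0005), np.float64(0.1534))
pinL [0.536 0.096 0.045] (np.float64(-0.0045), np.float64(0.0943))
pinR [0.53  0.052 0.045] (np.float64(-0.0067), np.float64(0.0495))
finlow [0.513 0.181 0.1  ] (np.float64(-0.034), np.float64(0.1764))
pinrod [0.573 0.073 0.12 ] (np.float64(0.0348), np.float64(0.0745))
pinpin [0.51  0.075 0.09 ] (np.float64(-0.0288), np.float64(0.0708))
tubeL [ 0.494 -0.031  0.03 ] (np.float64(-0.0357), np.float64(-0.0358))
tubeL2 [ 0.46  -0.029  0.03 ] (np.float64(-0.0691), np.float64(-0.037))
tubeR [ 0.471 -0.23   0.03 ] (np.float64(-0.0414), np.float64(-0.2361))
tubeR2 [ 0.439 -0.226  0.03 ] (np.float64(-0.0735), np.float64(-0.2355))
redtop [0.412 0.181 0.022] (np.float64(-0.1347), np.float64(0.1676))
? [0.57309379 0.20366048 0.15284912] [0.52660488 0.1630739  0.14097943]
pin_end [0.57620311 0.07245727 0.13161198] [0.57445138 0.07107529 0.13133462]
```

Request:
drive_tool([
  {"gripper": 255,"offset": [0.035,-0.035,0],"angular": [0,0,0.15]},
  {"gripper": 255,"offset": [0.07,-0.07,0],"angular": [0,0,0.3]},
  {"gripper": 255,"offset": [0.105,-0.105,0],"angular": [0,0,0.45]},
  {"gripper": 255,"offset": [0.14,-0.14,0],"angular": [0,0,0.452]},
  {"gripper": 255,"offset": [0.175,-0.175,0],"angular": [0,0,0.452]},
])

```text
t: 0.6
eef_pos: [0.3025, -0.4332, 0.3036]
tool_rot: [-0.0, 0.999, -0.043, -0.0]
contact_force: [0.4, -0.2, 0.7]
gripper_width: 0.147
grasp_force: 0.0
```

```bash
cat >> h.py <<'E'
M=np.array([.5323,.0021,0]);e=np.array([.0844,.99643,0]);n=np.array([.99643,-.0844,0])
def st():
    o=bot.get_obs();r=rot();d=o["eef_pos"]-M
    print("t",round(o["t"],2),"fence n,e,z:",(n@d).round(4),(e@d).round(4),o["eef_pos"][2].round(4),"F n,e,z",(n@o["contact_force"]).round(2),(e@o["contact_force"]).round(2),o["contact_force"][2].round(2),"w",round(o["gripper_width"],2))
    F=np.c_[n,-e,[0,0,-1]];print("turn to go (tool, x45deg)",((R.from_matrix(r.as_matrix().T@F)).as_rotvec()/np.pi*4).round(3))
E
python3 -c "
from h import *
st()"
```

```text
t 0.6 fence n,e,z: -0.1922 -0.4532 0.3036 F n,e,z 0.44 -0.15 0.75 w 0.15
turn to go (tool, x45deg) [-0.     0.    -0.001]
```

Request:
drive_tool([
  {"gripper": 255,"offset": [0.02,-0.042,0],"angular": [0,0,0]},
  {"gripper": 255,"offset": [0.04,-0.084,0],"angular": [0,0,0]},
  {"gripper": 255,"offset": [0.06,-0.126,0],"angular": [0,0,0]},
  {"gripper": 255,"offset": [0.08,-0.168,0],"angular": [0,0,0]},
  {"gripper": 255,"offset": [0.1,-0.21,0],"angular": [0,0,0]},
])

```text
t: 1.1
eef_pos: [0.4199, -0.2328, 0.3038]
tool_rot: [0.0, 0.999, -0.043, -0.0]
contact_force: [0.7, -0.5, -0.3]
gripper_width: 0.001
grasp_force: 0.0
```

Request:
drive_tool([
  {"gripper": 255,"offset": [0.02,-0.042,0],"angular": [0,0,0]},
  {"gripper": 255,"offset": [0.04,-0.084,0],"angular": [0,0,0]},
  {"gripper": 255,"offset": [0.06,-0.126,0],"angular": [0,0,0]},
  {"gripper": 255,"offset": [0.08,-0.168,0],"angular": [0,0,0]},
  {"gripper": 255,"offset": [0.1,-0.21,0],"angular": [0,0,0]},
])

```text
t: 1.6
eef_pos: [0.5374, -0.0322, 0.3037]
tool_rot: [0.0, 0.999, -0.043, -0.0]
contact_force: [0.4, 0.0, 0.3]
gripper_width: -0.002
grasp_force: 0.0
```

Request:
drive_tool([
  {"gripper": 255,"offset": [0.02,-0.042,0],"angular": [0,0,0]},
  {"gripper": 255,"offset": [0.04,-0.084,0],"angular": [0,0,0]},
  {"gripper": 255,"offset": [0.06,-0.126,0],"angular": [0,0,0]},
  {"gripper": 255,"offset": [0.08,-0.168,0],"angular": [0,0,0]},
  {"gripper": 255,"offset": [0.092,-0.21,0],"angular": [0,0,0]},
])

```text
t: 2.1
eef_pos: [0.6476, 0.1688, 0.3032]
tool_rot: [0.0, 0.999, -0.043, -0.0]
contact_force: [1.0, -0.8, -0.1]
gripper_width: -0.001
grasp_force: 0.0
```

```bash
python3 -c "
from h import *
st()
im=optics.read_camera('wrist');cv2.imwrite('pics/w1.png',im)
m=optics.camera_model('wrist');print(np.round(m['cam_to_world'],3).tolist(),m['fx'])"
```

```text
t 2.1 fence n,e,z: 0.1008 0.1758 0.3032 F n,e,z 1.06 -0.71 -0.14 w -0.0
turn to go (tool, x45deg) [ 0.001  0.    -0.002]
[[-0.077, 0.952, 0.296, 0.723], [-0.997, -0.072, -0.029, 0.171], [-0.006, -0.298, 0.955, 0.373], [0.0, 0.0, 0.0, 1.0]] 324.8879705919366
```

View pics/w1.png

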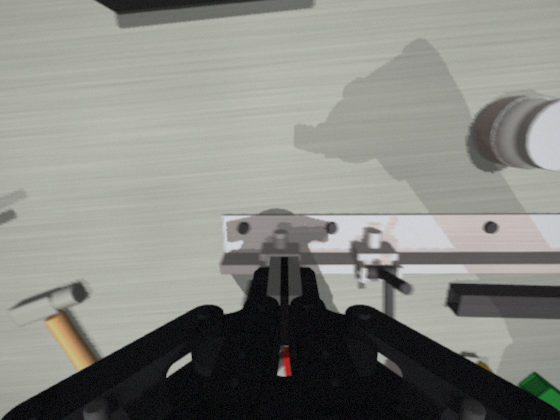

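The wrist view shows the fence's left end at column 222, the plate saddle at about (281,240), the pin saddle at (375,240) and the closed fingertips at (285,262). I'll check their positions along the fence.

```bash
python3 -c "
from h import *
m=optics.camera_model('wrist')
for u,v,z in((222,214,.006),(222,262,.04),(281,245,.055),(375,245,.055),(244,228,.006),(331,228,.006)):
    p=onz(m,u,v,z);d=p-M;print(u,v,(n@d).round(4),(e@d).round(4))
for n_ in (.073,.06):
  print(proj(m,bot.get_obs()['eef_pos']+[0,0,-n_]))
t=optics.camera_model('top')
for y in(.173,.178,.072):
  print(y,[np.round(np.array(proj(t,M+e*y+n*a+[0,0,z])),1).tolist() for a,z in((.012,.058),(.05,.128),(-.025,.1))])
"
```

```text
222 214 0.0584 0.2595
222 262 0.0124 0.2554
281 245 0.0402 0.1887
375 245 0.0412 0.0894
244 228 0.0409 0.2339
331 228 0.0419 0.1294
(np.float64(282.97084185944294), np.float64(273.574476637363))
(np.float64(282.6998930448418), np.float64(287.3801342051938))
0.173 [[232.7, 196.8], [231.6, 182.3], [230.0, 206.9]]
0.178 [[231.2, 196.7], [230.0, 182.1], [228.4, 206.7]]
0.072 [[263.3, 199.9], [263.8, 185.5], [261.6, 210.1]]
```

Request:
drive_tool([
  {"gripper": 255,"offset": [0,-0.003,0.04],"angular": [0,0,0]},
  {"gripper": 255,"offset": [0,-0.005,0.08],"angular": [0,0,0]},
  {"gripper": 255,"offset": [0,-0.005,0.11],"angular": [0,0,0]},
  {"gripper": 255,"offset": [-0.015,-0.005,0.125],"angular": [0,0,0]},
  {"gripper": 255,"offset": [-0.035,-0.005,0.125],"angular": [0,0,0]},
])

```text
t: 2.65
eef_pos: [0.6103, 0.1742, 0.1751]
tool_rot: [0.001, 0.999, -0.043, -0.003]
contact_force: [-0.2, -0.3, 0.6]
gripper_width: 0.003
grasp_force: 0.0
```

Request:
drive_tool([
  {"gripper": 255,"offset": [-0.01,0,0],"angular": [0,0,0]},
  {"gripper": 255,"offset": [-0.02,0,0],"angular": [0,0,0]},
  {"gripper": 255,"offset": [-0.03,0,0],"angular": [0,0,0]},
  {"gripper": 255,"offset": [-0.04,0,0],"angular": [0,0,0]},
  {"gripper": 255,"offset": [-0.05,0,0],"angular": [0,0,0]},
])

```text
t: 3.15
eef_pos: [0.5628, 0.1798, 0.1798]
tool_rot: [-0.0, 0.999, -0.043, 0.002]
contact_force: [3.0, -0.4, -1.2]
gripper_width: 0.001
grasp_force: 1.3
```

```bash
python3 -c "
from h import *
st()
im=optics.read_camera('scene');cv2.imwrite('pics/s2.png',cv2.resize(im[125:285,210:410],(750,600),interpolation=cv2.INTER_CUBIC))"
```

```text
t 3.15 fence n,e,z: 0.0154 0.1796 0.1798 F n,e,z 3.02 -0.1 -1.19 w 0.0
turn to go (tool, x45deg) [-0.001 -0.004 -0.002]
```

View pics/s2.png

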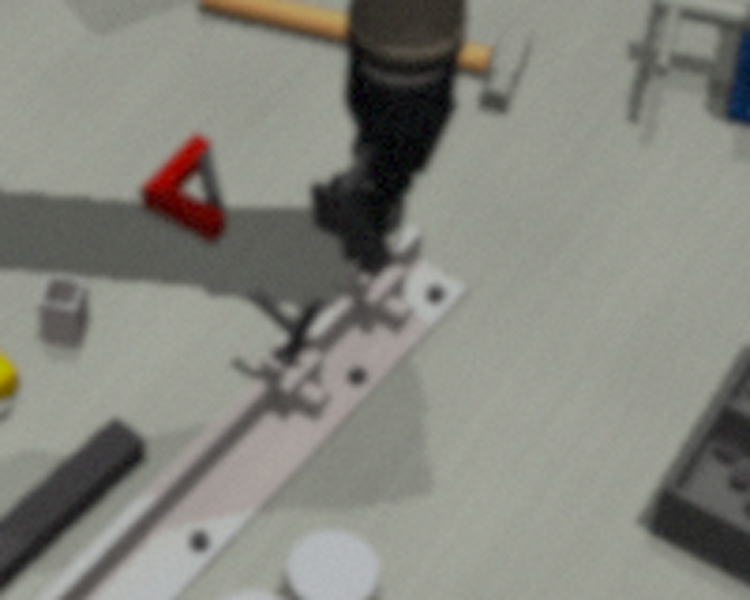

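The fingers are behind the dark plate at (370,220), and it has already started to tip with 3 N of force. I'll keep sweeping and then go down.

Request:
drive_tool([
  {"gripper": 255,"offset": [-0.01,0,0],"angular": [0,0,0]},
  {"gripper": 255,"offset": [-0.02,0,0],"angular": [0,0,0]},
  {"gripper": 255,"offset": [-0.03,0,0],"angular": [0,0,0]},
  {"gripper": 255,"offset": [-0.04,0,0.002],"angular": [0,0,0]},
  {"gripper": 255,"offset": [-0.047,0,0.008],"angular": [0,0,0]},
])

```text
t: 3.7
eef_pos: [0.5144, 0.1841, 0.171]
tool_rot: [-0.0, 0.999, -0.042, 0.0]
contact_force: [1.6, -0.6, 0.4]
gripper_width: 0.002
grasp_force: 0.6
```

Request:
drive_tool([
  {"gripper": 255,"offset": [-0.005,0,0.006],"angular": [0,0,0]},
  {"gripper": 255,"offset": [-0.01,0,0.013],"angular": [0,0,0]},
  {"gripper": 255,"offset": [-0.015,0,0.02],"angular": [0,0,0]},
  {"gripper": 255,"offset": [-0.018,0,0.026],"angular": [0,0,0]},
  {"gripper": 255,"offset": [-0.018,0,0.03],"angular": [0,0,0]},
])

```text
t: 4.2
eef_pos: [0.4965, 0.1853, 0.1399]
tool_rot: [0.0, 0.999, -0.042, -0.001]
contact_force: [-1.1, -0.2, 1.5]
gripper_width: 0.002
grasp_force: 0.5
```

```bash
python3 -c "
from h import *
st()"
```

```text
t 4.2 fence n,e,z: -0.0512 0.1795 0.1399 F n,e,z -1.03 -0.32 1.49 w 0.0
turn to go (tool, x45deg) [ 0.001  0.002 -0.   ]
```

Now I'll press down slowly until the end stop resists.

Request:
drive_tool([
  {"gripper": 255,"offset": [0,0,0.002],"angular": [0,0,0]},
  {"gripper": 255,"offset": [0,0,0.004],"angular": [0,0,0]},
  {"gripper": 255,"offset": [0,0,0.006],"angular": [0,0,0]},
  {"gripper": 255,"offset": [0,0,0.007],"angular": [0,0,0]},
  {"gripper": 255,"offset": [0,0,0.007],"angular": [0,0,0]},
])

```text
t: 4.7
eef_pos: [0.4976, 0.1854, 0.1346]
tool_rot: [0.0, 0.999, -0.043, 0.0]
contact_force: [-3.0, -0.4, 8.9]
gripper_width: -0.007
grasp_force: 4.3
```

```bash
python3 -c "
from h import *
st()"
```

```text
t 4.7 fence n,e,z: -0.0501 0.1797 0.1346 F n,e,z -2.96 -0.68 8.88 w -0.01
turn to go (tool, x45deg) [ 0.    -0.    -0.001]
```

Request:
drive_tool([
  {"gripper": 255,"offset": [0,0,0.001],"angular": [0,0,0]},
  {"gripper": 255,"offset": [0,0,0.002],"angular": [0,0,0]},
  {"gripper": 255,"offset": [0,0,0.003],"angular": [0,0,0]},
  {"gripper": 255,"offset": [0,0,0.003],"angular": [0,0,0]},
])

```text
t: 5.1
eef_pos: [0.4976, 0.1855, 0.1342]
tool_rot: [0.001, 0.999, -0.043, 0.001]
contact_force: [-12.7, -4.5, 38.9]
gripper_width: 0.004
grasp_force: 18.9
```

Request:
drive_tool([
  {"gripper": 255,"offset": [0,0,-0.01],"angular": [0,0,0]},
  {"gripper": 255,"offset": [0,0,-0.04],"angular": [0,0,0]},
  {"gripper": 255,"offset": [-0.01,0.02,-0.08],"angular": [0,0,0]},
  {"gripper": 255,"offset": [-0.03,0.06,-0.09],"angular": [0,0,0]},
  {"gripper": 255,"offset": [-0.05,0.1,-0.09],"angular": [0,0,0]},
])

```text
t: 5.6
eef_pos: [0.44, 0.0897, 0.223]
tool_rot: [-0.001, 0.999, -0.042, 0.002]
contact_force: [1.5, -1.2, 0.0]
gripper_width: 0.002
grasp_force: 0.0
```

Request:
drive_tool([
  {"gripper": 255,"offset": [0,0.045,0],"angular": [0,0,0]},
  {"gripper": 255,"offset": [0,0.09,0],"angular": [0,0,0]},
  {"gripper": 255,"offset": [0,0.135,0],"angular": [0,0,0]},
  {"gripper": 255,"offset": [0,0.18,0],"angular": [0,0,0]},
  {"gripper": 255,"offset": [0,0.216,0],"angular": [0,0,0]},
])

```text
t: 6.1
eef_pos: [0.4203, -0.128, 0.2212]
tool_rot: [0.0, 0.999, -0.044, 0.0]
contact_force: [-0.0, 0.8, -0.3]
gripper_width: -0.004
grasp_force: 0.0
```

```bash
python3 -c "
from h import *
st()
im=optics.read_camera('scene');cv2.imwrite('pics/s3.png',cv2.resize(im[125:325,180:420],(720,600),interpolation=cv2.INTER_CUBIC))"
```

```text
t 6.1 fence n,e,z: -0.1007 -0.1391 0.2212 F n,e,z -0.08 0.77 -0.27 w -0.0
turn to go (tool, x45deg) [ 0.001 -0.001 -0.003]
```

View pics/s3.png

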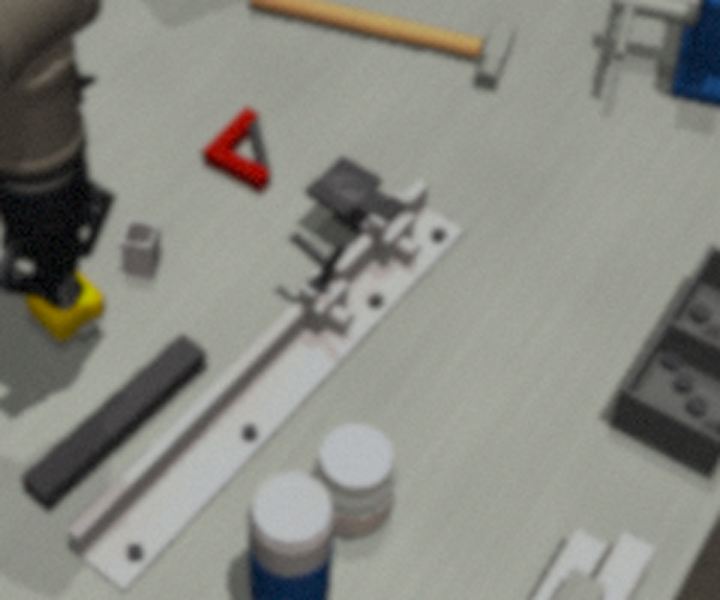

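The plate is level at (345,185), the pin rod still leans back at (310,255), and the tube is undisturbed. I'll go down in front of the tube and push it to the fence.

Request:
drive_tool([
  {"gripper": 255,"offset": [0,0,0.04],"angular": [0,0,0]},
  {"gripper": 255,"offset": [0,0,0.08],"angular": [0,0,0]},
  {"gripper": 255,"offset": [0,0,0.115],"angular": [0,0,0]},
  {"gripper": 255,"offset": [0,0,0.135],"angular": [0,0,0]},
  {"gripper": 255,"offset": [0.005,0,0.135],"angular": [0,0,0]},
])

```text
t: 6.65
eef_pos: [0.4239, -0.1252, 0.0837]
tool_rot: [-0.0, 0.999, -0.042, -0.003]
contact_force: [-1.1, 0.1, 0.5]
gripper_width: -0.002
grasp_force: 0.0
```

Request:
drive_tool([
  {"gripper": 255,"offset": [0.006,0,0],"angular": [0,0,0]},
  {"gripper": 255,"offset": [0.012,0,0],"angular": [0,0,0]},
  {"gripper": 255,"offset": [0.018,0,0],"angular": [0,0,0]},
  {"gripper": 255,"offset": [0.024,0,0],"angular": [0,0,0]},
  {"gripper": 255,"offset": [0.03,0,0],"angular": [0,0,0]},
])

```text
t: 7.15
eef_pos: [0.4556, -0.1284, 0.0863]
tool_rot: [0.0, 0.999, -0.043, -0.0]
contact_force: [-3.2, 0.3, 2.5]
gripper_width: 0.001
grasp_force: 1.9
```

Request:
drive_tool([
  {"gripper": 255,"offset": [0.005,0,0],"angular": [0,0,0]},
  {"gripper": 255,"offset": [0.01,0,0],"angular": [0,0,0]},
  {"gripper": 255,"offset": [0.015,0,0],"angular": [0,0,0]},
  {"gripper": 255,"offset": [0.02,0,0],"angular": [0,0,0]},
  {"gripper": 255,"offset": [0.022,0,0],"angular": [0,0,0]},
])

```text
t: 7.65
eef_pos: [0.4785, -0.1302, 0.0859]
tool_rot: [-0.0, 0.999, -0.043, 0.0]
contact_force: [-3.6, -0.6, 3.4]
gripper_width: -0.001
grasp_force: 1.9
```

```bash
python3 -c "
from h import *
st()"
```

```text
t 7.65 fence n,e,z: -0.0425 -0.1364 0.0859 F n,e,z -3.54 -0.92 3.4 w -0.0
turn to go (tool, x45deg) [-0.    -0.001 -0.001]
```

Request:
drive_tool([
  {"gripper": 255,"offset": [0.001,0,0],"angular": [0,0,0]},
  {"gripper": 255,"offset": [0.002,0,0],"angular": [0,0,0]},
  {"gripper": 255,"offset": [0.003,0,0],"angular": [0,0,0]},
  {"gripper": 255,"offset": [0.004,0,0],"angular": [0,0,0]},
  {"gripper": 255,"offset": [0.004,0,0],"angular": [0,0,0]},
])

```text
t: 8.15
eef_pos: [0.4792, -0.1303, 0.0854]
tool_rot: [0.0, 0.999, -0.043, -0.003]
contact_force: [-8.3, 0.6, 5.5]
gripper_width: -0.002
grasp_force: 4.3
```

```bash
python3 -c "
from h import *
st()"
```

```text
t 8.15 fence n,e,z: -0.0417 -0.1364 0.0854 F n,e,z -8.35 -0.15 5.5 w -0.0
turn to go (tool, x45deg) [ 0.     0.006 -0.001]
```

Request:
drive_tool([
  {"gripper": 255,"offset": [0.001,0,0],"angular": [0,0,0]},
  {"gripper": 255,"offset": [0.002,0,0],"angular": [0,0,0]},
  {"gripper": 255,"offset": [0.002,0,0],"angular": [0,0,0]},
])

```text
t: 8.45
eef_pos: [0.4795, -0.1303, 0.0851]
tool_rot: [-0.0, 0.999, -0.043, -0.004]
contact_force: [-13.4, 1.5, 9.3]
gripper_width: 0.001
grasp_force: 6.4
```

```bash
python3 -c "
from h import *
st()"
```

```text
t 8.45 fence n,e,z: -0.0414 -0.1364 0.0851 F n,e,z -13.47 0.4 9.27 w 0.0
turn to go (tool, x45deg) [ 0.     0.011 -0.001]
```

The tube is flush at 13 N. Now I'll back off and go round to the right end.

Request:
drive_tool([
  {"gripper": 255,"offset": [-0.015,0,0],"angular": [0,0,0]},
  {"gripper": 255,"offset": [-0.05,0,0],"angular": [0,0,0]},
  {"gripper": 255,"offset": [-0.05,0.049,0],"angular": [0,0,0]},
  {"gripper": 255,"offset": [-0.05,0.098,0],"angular": [0,0,0]},
  {"gripper": 255,"offset": [-0.05,0.147,0],"angular": [0,0,0]},
])

```text
t: 8.95
eef_pos: [0.4224, -0.2745, 0.0864]
tool_rot: [0.0, 0.999, -0.042, 0.002]
contact_force: [1.0, -0.0, 0.1]
gripper_width: 0.003
grasp_force: 0.0
```

```bash
python3 -c "
from h import *
st()
im=optics.read_camera('wrist');cv2.imwrite('pics/w4.png',im)
m=optics.camera_model('wrist');np.save('w4.npy',[m['fx'],m['fy'],m['cx'],m['cy']])"
```

```text
t 8.95 fence n,e,z: -0.0862 -0.2849 0.0864 F n,e,z 0.96 0.03 0.07 w 0.0
turn to go (tool, x45deg) [ 0.001 -0.004  0.002]
```

View pics/w4.png

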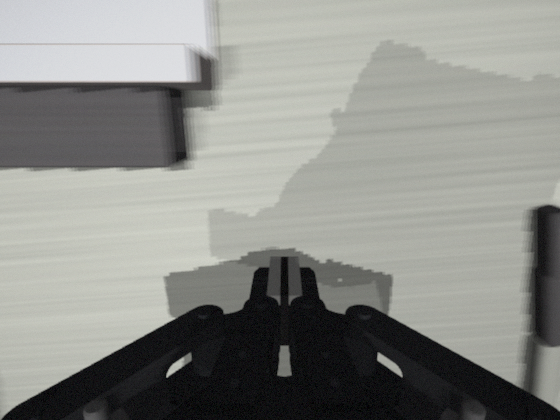

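The tube lies flush against the fence, its right end at about (180,125). The fingers at (285,270) are to its right, and the pliers at (545,250) are clear. I'll move in line with the tube and start pushing.

Request:
drive_tool([
  {"gripper": 255,"offset": [0.03,0,0],"angular": [0,0,0]},
  {"gripper": 255,"offset": [0.055,0,0],"angular": [0,0,0]},
  {"gripper": 255,"offset": [0.068,0,0],"angular": [0,0,0]},
  {"gripper": 255,"offset": [0.068,-0.01,0],"angular": [0,0,0]},
  {"gripper": 255,"offset": [0.068,-0.02,0],"angular": [0,0,0]},
])

```text
t: 9.5
eef_pos: [0.4902, -0.2577, 0.0856]
tool_rot: [-0.0, 0.999, -0.043, -0.0]
contact_force: [-0.6, -0.0, 0.6]
gripper_width: -0.002
grasp_force: 0.0
```

Request:
drive_tool([
  {"gripper": 255,"offset": [0,-0.008,0],"angular": [0,0,0]},
  {"gripper": 255,"offset": [0,-0.016,0],"angular": [0,0,0]},
  {"gripper": 255,"offset": [0,-0.024,0],"angular": [0,0,0]},
  {"gripper": 255,"offset": [0,-0.032,0],"angular": [0,0,0]},
  {"gripper": 255,"offset": [0,-0.04,0],"angular": [0,0,0]},
])

```text
t: 10.0
eef_pos: [0.493, -0.219, 0.0858]
tool_rot: [0.0, 0.999, -0.043, -0.001]
contact_force: [-3.0, -3.9, 0.8]
gripper_width: 0.002
grasp_force: 2.2
```

```bash
python3 -c "
from h import *
st()"
```

```text
t 10.0 fence n,e,z: -0.0205 -0.2236 0.0858 F n,e,z -2.62 -4.1 0.79 w 0.0
turn to go (tool, x45deg) [ 0.001  0.002 -0.002]
```

Request:
drive_tool([
  {"gripper": 255,"offset": [0,-0.008,0],"angular": [0,0,0]},
  {"gripper": 255,"offset": [0.001,-0.016,0],"angular": [0,0,0]},
  {"gripper": 255,"offset": [0.001,-0.024,0],"angular": [0,0,0]},
  {"gripper": 255,"offset": [0.002,-0.032,0],"angular": [0,0,0]},
  {"gripper": 255,"offset": [0.002,-0.04,0],"angular": [0,0,0]},
])

```text
t: 10.5
eef_pos: [0.4995, -0.1785, 0.0858]
tool_rot: [-0.0, 0.999, -0.043, -0.0]
contact_force: [-2.6, -3.0, -0.2]
gripper_width: -0.004
grasp_force: 1.6
```

Request:
drive_tool([
  {"gripper": 255,"offset": [0,-0.008,0],"angular": [0,0,0]},
  {"gripper": 255,"offset": [0,-0.016,0],"angular": [0,0,0]},
  {"gripper": 255,"offset": [0,-0.024,0],"angular": [0,0,0]},
  {"gripper": 255,"offset": [0,-0.032,0],"angular": [0,0,0]},
  {"gripper": 255,"offset": [0,-0.04,0],"angular": [0,0,0]},
])

```text
t: 11.0
eef_pos: [0.5029, -0.1386, 0.0858]
tool_rot: [-0.0, 0.999, -0.043, -0.0]
contact_force: [-2.0, -3.6, -1.5]
gripper_width: -0.001
grasp_force: 1.5
```

```bash
python3 -c "
from h import *
st()
im=optics.read_camera('top');cv2.imwrite('pics/t5.png',cv2.resize(im[170:250,205:365],(800,400),interpolation=cv2.INTER_CUBIC))"
```

```text
t 11.0 fence n,e,z: -0.0174 -0.1427 0.0858 F n,e,z -1.68 -3.72 -1.46 w -0.0
turn to go (tool, x45deg) [-0.     0.    -0.001]
```

View pics/t5.png

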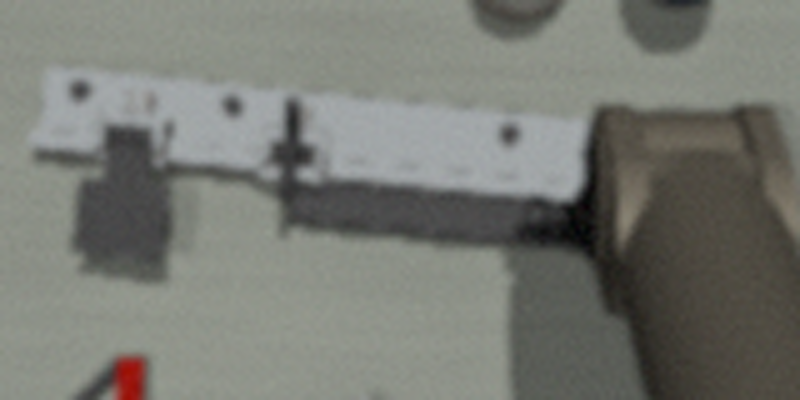

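The tube (290–530, about 210) is flush and passing under the pin, with the plate down at (122,200). I'll continue.

Request:
drive_tool([
  {"gripper": 255,"offset": [0,-0.008,0],"angular": [0,0,0]},
  {"gripper": 255,"offset": [0,-0.016,0],"angular": [0,0,0]},
  {"gripper": 255,"offset": [0,-0.024,0],"angular": [0,0,0]},
  {"gripper": 255,"offset": [0,-0.032,0],"angular": [0,0,0]},
  {"gripper": 255,"offset": [0,-0.04,0],"angular": [0,0,0]},
])

```text
t: 11.55
eef_pos: [0.5067, -0.0986, 0.086]
tool_rot: [-0.0, 0.999, -0.042, 0.0]
contact_force: [0.3, -2.3, -0.3]
gripper_width: -0.002
grasp_force: 1.0
```

Request:
drive_tool([
  {"gripper": 255,"offset": [0,-0.008,0],"angular": [0,0,0]},
  {"gripper": 255,"offset": [0,-0.016,0],"angular": [0,0,0]},
  {"gripper": 255,"offset": [0,-0.024,0],"angular": [0,0,0]},
  {"gripper": 255,"offset": [0,-0.032,0],"angular": [0,0,0]},
  {"gripper": 255,"offset": [0,-0.04,0],"angular": [0,0,0]},
])

```text
t: 12.05
eef_pos: [0.5098, -0.0591, 0.086]
tool_rot: [0.0, 0.999, -0.043, 0.0]
contact_force: [0.2, -3.1, 1.9]
gripper_width: -0.003
grasp_force: 1.4
```

Request:
drive_tool([
  {"gripper": 255,"offset": [0,-0.003,0],"angular": [0,0,0]},
  {"gripper": 255,"offset": [0,-0.006,0],"angular": [0,0,0]},
  {"gripper": 255,"offset": [0,-0.009,0],"angular": [0,0,0]},
  {"gripper": 255,"offset": [0,-0.012,0],"angular": [0,0,0]},
  {"gripper": 255,"offset": [0,-0.014,0],"angular": [0,0,0]},
])

```text
t: 12.55
eef_pos: [0.5109, -0.0456, 0.086]
tool_rot: [0.0, 0.999, -0.043, 0.0]
contact_force: [-0.2, -3.5, 0.8]
gripper_width: 0.002
grasp_force: 1.7
```

```bash
python3 -c "
from h import *
st()"
```

```text
t 12.55 fence n,e,z: -0.0173 -0.0494 0.086 F n,e,z 0.06 -3.49 0.85 w 0.0
turn to go (tool, x45deg) [ 0.    -0.    -0.001]
```

Request:
drive_tool([
  {"gripper": 255,"offset": [0,-0.002,0],"angular": [0,0,0]},
  {"gripper": 255,"offset": [0,-0.004,0],"angular": [0,0,0]},
  {"gripper": 255,"offset": [0,-0.006,0],"angular": [0,0,0]},
  {"gripper": 255,"offset": [0,-0.008,0],"angular": [0,0,0]},
  {"gripper": 255,"offset": [0,-0.008,0],"angular": [0,0,0]},
])

```text
t: 13.05
eef_pos: [0.5117, -0.0372, 0.0859]
tool_rot: [-0.0, 0.999, -0.042, 0.0]
contact_force: [0.1, -2.0, 2.3]
gripper_width: 0.001
grasp_force: 1.0
```

```bash
python3 -c "
from h import *
st()"
```

```text
t 13.05 fence n,e,z: -0.0173 -0.0409 0.0859 F n,e,z 0.22 -2.01 2.31 w 0.0
turn to go (tool, x45deg) [-0. -0. -0.]
```

Request:
drive_tool([
  {"gripper": 255,"offset": [0,-0.002,0],"angular": [0,0,0]},
  {"gripper": 255,"offset": [0,-0.004,0],"angular": [0,0,0]},
  {"gripper": 255,"offset": [0,-0.006,0],"angular": [0,0,0]},
  {"gripper": 255,"offset": [0,-0.006,0],"angular": [0,0,0]},
])

```text
t: 13.45
eef_pos: [0.5117, -0.0358, 0.0859]
tool_rot: [0.002, 0.999, -0.044, -0.001]
contact_force: [-0.5, -14.3, 4.5]
gripper_width: -0.002
grasp_force: 7.3
```

```bash
python3 -c "
from h import *
st()"
```

```text
t 13.45 fence n,e,z: -0.0174 -0.0395 0.0859 F n,e,z 0.69 -14.31 4.5 w -0.0
turn to go (tool, x45deg) [ 0.006  0.001 -0.006]
```

It butts at 14 N. I'll back off and look.

Request:
drive_tool([
  {"gripper": 255,"offset": [0,0.02,0],"angular": [0,0,0]},
  {"gripper": 255,"offset": [0,0.05,0],"angular": [0,0,0]},
  {"gripper": 255,"offset": [-0.03,0.08,-0.01],"angular": [0,0,0]},
  {"gripper": 255,"offset": [-0.06,0.11,-0.03],"angular": [0,0,0]},
  {"gripper": 255,"offset": [-0.085,0.14,-0.06],"angular": [0,0,0]},
])

```text
t: 13.95
eef_pos: [0.413, -0.1635, 0.1451]
tool_rot: [-0.001, 0.999, -0.042, -0.002]
contact_force: [1.4, -1.5, 0.6]
gripper_width: 0.002
grasp_force: 0.0
```

```bash
python3 - <<'E'
from h import *
st()
t=optics.read_camera('top');s=optics.read_camera('scene')
a=cv2.resize(t[175:235,205:325],(800,400),interpolation=cv2.INTER_CUBIC)
b=cv2.resize(s[165:275,190:340],(273,200),interpolation=cv2.INTER_CUBIC)
w=cv2.resize(optics.read_camera('wrist'),(267,200))
c=np.zeros((600,800,3),np.uint8);c[:400]=a;c[400:,:273]=b;c[400:,280:547]=w
cv2.imwrite('pics/f6.png',c)
m=optics.camera_model('top')
g=cv2.GaussianBlur(cv2.cvtColor(t,cv2.COLOR_BGR2GRAY).astype(np.float32),(3,3),0)
# robot-side lower edge of tube (z=.03): dark->bright, in columns right of the plate
for lo,hi in((242,255),(270,294)):
    out=[]
    for u in range(lo,hi):
        p=M+e*0  # predicted row
        v0=[proj(m,M+e*y-n*.0304+[0,0,.03]) for y in np.linspace(-.06,.2,200)]
        v0=min(v0,key=lambda q:abs(q[0]-u))[1]
        r=np.arange(int(v0)-4,int(v0)+6);col=g[r,u];d=col[2:]-col[:-2];i=int(np.argmax(d))
        q=onz(m,u,r[i+1],.03)-M;out.append(n@q)
    print(lo,hi,np.median(out).round(4),np.mean(out).round(4))
E
```

```text
t 13.95 fence n,e,z: -0.1049 -0.1751 0.1451 F n,e,z 1.53 -1.33 0.58 w 0.0
turn to go (tool, x45deg) [-0.002  0.005  0.001]
242 255 -0.0377 -0.0377
270 294 -0.0365 -0.0356
```

View pics/f6.png

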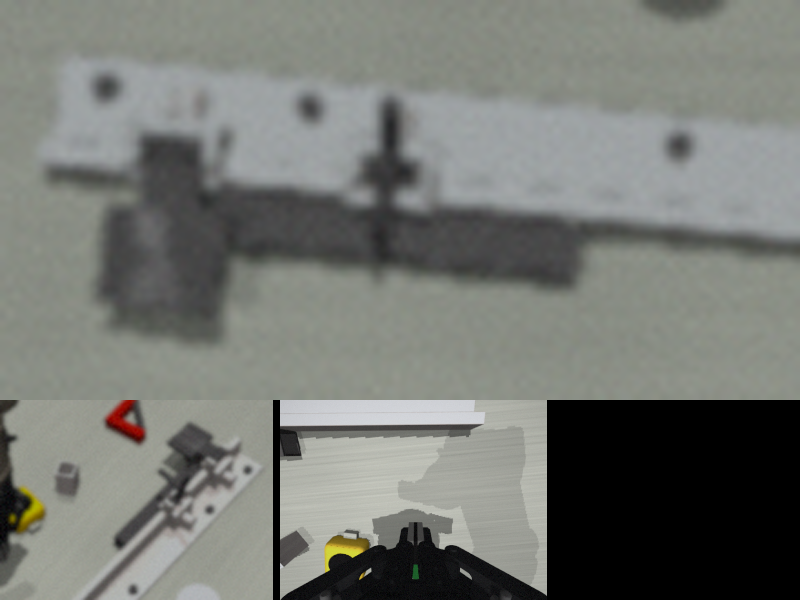

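In the top view the tube runs from under the plate's edge at column 228 to its right end at (578,260). It looks butted and flush, the pin still leans back, and the other things are undisturbed. I'll look from straight above with the wrist camera to check for a gap.

Request:
drive_tool([
  {"gripper": 255,"offset": [0,-0.03,-0.04],"angular": [0,0,0]},
  {"gripper": 255,"offset": [0,-0.07,-0.07],"angular": [0,0,0]},
  {"gripper": 255,"offset": [0,-0.115,-0.09],"angular": [0,0,0]},
  {"gripper": 255,"offset": [0,-0.16,-0.1],"angular": [0,0,0]},
  {"gripper": 255,"offset": [0,-0.2,-0.1],"angular": [0,0,0]},
])

```text
t: 14.6
eef_pos: [0.4335, 0.0397, 0.2473]
tool_rot: [-0.001, 0.999, -0.041, 0.002]
contact_force: [0.5, 0.5, 0.0]
gripper_width: -0.001
grasp_force: 0.0
```

Request:
drive_tool([
  {"gripper": 255,"offset": [0,-0.04,0],"angular": [0,0,0]},
  {"gripper": 255,"offset": [0,-0.04,0],"angular": [0,0,0]},
  {"gripper": 255,"offset": [0,-0.04,0],"angular": [0,0,0]},
])

```text
t: 14.9
eef_pos: [0.4358, 0.0776, 0.2454]
tool_rot: [-0.0, 0.999, -0.04, -0.0]
contact_force: [-0.8, -0.8, -0.3]
gripper_width: 0.004
grasp_force: 0.0
```

```bash
python3 -c "
from h import *
st()
m=optics.camera_model('wrist');im=optics.read_camera('wrist');cv2.imwrite('pics/w7.png',im)
import pickle;pickle.dump(m,open('w7.pkl','wb'))
b=[np.array(proj(m,M+e*y-n*.015+[0,0,.03])) for y in(-.03,.18)];print(b)
v=int((b[0][1]+b[1][1])/2);c=im[max(0,v-90):v+110];cv2.imwrite('pics/w7c.png',cv2.resize(c,(800,int(c.shape[0]*800/560)),interpolation=cv2.INTER_CUBIC));print(max(0,v-90))"
```

```text
t 14.9 fence n,e,z: -0.1026 0.067 0.2454 F n,e,z -0.74 -0.9 -0.26 w 0.0
turn to go (tool, x45deg) [-0.001  0.001  0.005]
[array([400.80256388,  96.35686298]), array([146.75964747,  95.23961584])]
5
```

View pics/w7c.png

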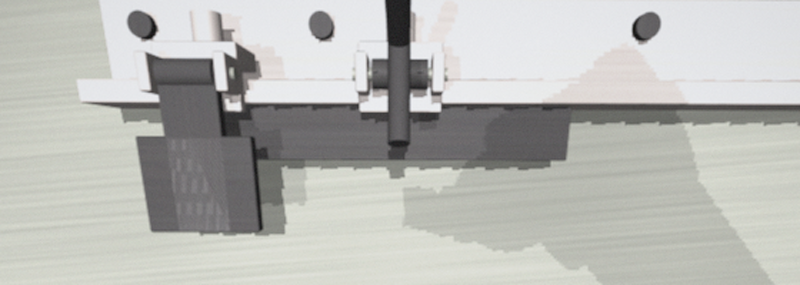

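The wrist view is clear. The plate is level (140–258, 137–230) and the tube runs up to it, parallel to the fence edge at row 104. The rod still leans back. I'll check the numbers for skew and end position.

```bash
python3 - <<'E'
from h import *
import pickle
m=pickle.load(open('w7.pkl','rb'));g=cv2.cvtColor(cv2.imread('pics/w7.png'),cv2.COLOR_BGR2GRAY).astype(float)
def edge(u,lo,hi,sg):
    c=g[lo:hi,u];d=sg*(c[2:]-c[:-2]);i=int(np.argmax(d));w=np.clip(d[max(0,i-2):i+3],0,None);return lo+1+(w@np.arange(max(0,i-2),min(len(d),i+3)))/w.sum()
for lo,hi in((192,215),(215,245),(245,268),(300,340),(340,392)):
    fu=[(n@(onz(m,u,edge(u,70,88,-1),.04)-M),n@(onz(m,u,edge(u,108,124,1),.03)-M)) for u in range(lo,hi)]
    print(lo,hi,np.median(fu,0).round(4))
k=.7
for nm,u,v,z in(("tubeR",567*k,135,.03),("armL",138*k,5+150*k,.062),("armR",255*k,5+150*k,.062),("neckL",163*k,5+95*k,.062),("neckR",221*k,5+95*k,.062),("sadL",138*k,5+70*k,.066),("sadR",238*k,5+70*k,.066)):
    print(nm,(e@(onz(m,u,5+v*k if nm=="tubeR" else v,z)-M)).round(4))
E
```

```text
192 215 [-0.0016 -0.0359]
215 245 [-0.0016 -0.0358]
245 268 [-0.0059 -0.0357]
300 340 [-0.0014 -0.0355]
340 392 [-0.0013 -0.0353]
tubeR -0.027
armL 0.2058
armR 0.1449
neckL 0.1888
neckR 0.1596
sadL 0.1973
sadR 0.1485
```

The skew is only about 0.2°, but the edge offset isn't precise to a millimetre. I'll make one gentle flush press near the right end, clear of the pin, where the finger position shows any gap.

Request:
drive_tool([
  {"gripper": 255,"offset": [0.01,0.035,0],"angular": [0,0,0]},
  {"gripper": 255,"offset": [0.028,0.067,0.03],"angular": [0,0,0]},
  {"gripper": 255,"offset": [0.028,0.067,0.075],"angular": [0,0,0]},
  {"gripper": 255,"offset": [0.028,0.067,0.12],"angular": [0,0,0]},
  {"gripper": 255,"offset": [0.028,0.067,0.157],"angular": [0,0,0]},
])

```text
t: 15.45
eef_pos: [0.4573, 0.0044, 0.0867]
tool_rot: [0.0, 0.999, -0.044, -0.001]
contact_force: [0.7, -0.4, 0.2]
gripper_width: -0.002
grasp_force: 0.0
```

Request:
drive_tool([
  {"gripper": 255,"offset": [0.008,0,0],"angular": [0,0,0]},
  {"gripper": 255,"offset": [0.016,0,0],"angular": [0,0,0]},
  {"gripper": 255,"offset": [0.022,0,0],"angular": [0,0,0]},
  {"gripper": 255,"offset": [0.027,0,0],"angular": [0,0,0]},
  {"gripper": 255,"offset": [0.03,0,0],"angular": [0,0,0]},
])

```text
t: 15.95
eef_pos: [0.4896, 0.0033, 0.0904]
tool_rot: [-0.0, 0.999, -0.043, 0.002]
contact_force: [-1.1, 1.0, 3.0]
gripper_width: -0.002
grasp_force: 1.4
```

```bash
python3 -c "
from h import *
st()"
```

```text
t 15.95 fence n,e,z: -0.0427 -0.0024 0.0904 F n,e,z -1.17 0.91 3.03 w -0.0
turn to go (tool, x45deg) [-0.    -0.004 -0.002]
```

Request:
drive_tool([
  {"gripper": 255,"offset": [0.001,0,0.002],"angular": [0,0,0]},
  {"gripper": 255,"offset": [0.002,0,0.002],"angular": [0,0,0]},
  {"gripper": 255,"offset": [0.003,0,0.002],"angular": [0,0,0]},
  {"gripper": 255,"offset": [0.003,0,0.002],"angular": [0,0,0]},
])

```text
t: 16.35
eef_pos: [0.4901, 0.0032, 0.0868]
tool_rot: [0.0, 0.999, -0.042, -0.001]
contact_force: [-2.8, 1.6, 2.1]
gripper_width: 0.0
grasp_force: 1.7
```

```bash
python3 -c "
from h import *
st()"
```

```text
t 16.35 fence n,e,z: -0.0422 -0.0024 0.0868 F n,e,z -2.96 1.33 2.06 w 0.0
turn to go (tool, x45deg) [ 0.001  0.002 -0.001]
```

Request:
drive_tool([
  {"gripper": 255,"offset": [0.002,0,0],"angular": [0,0,0]},
  {"gripper": 255,"offset": [0.003,0,0],"angular": [0,0,0]},
  {"gripper": 255,"offset": [0.004,0,0],"angular": [0,0,0]},
  {"gripper": 255,"offset": [0.004,0,0],"angular": [0,0,0]},
])

```text
t: 16.75
eef_pos: [0.4906, 0.0031, 0.0859]
tool_rot: [0.001, 0.999, -0.042, -0.005]
contact_force: [-12.1, 1.7, 9.1]
gripper_width: 0.001
grasp_force: 6.2
```

```bash
python3 -c "
from h import *
st()"
```

```text
t 16.75 fence n,e,z: -0.0417 -0.0025 0.0859 F n,e,z -12.21 0.72 9.09 w 0.0
turn to go (tool, x45deg) [0.003 0.012 0.   ]
```

Request:
drive_tool([
  {"gripper": 255,"offset": [-0.02,0,0],"angular": [0,0,0]},
  {"gripper": 255,"offset": [-0.04,0,0],"angular": [0,0,0]},
  {"gripper": 255,"offset": [-0.04,0.035,0],"angular": [0,0,0]},
  {"gripper": 255,"offset": [-0.04,0.07,0],"angular": [0,0,0]},
  {"gripper": 255,"offset": [-0.035,0.075,0],"angular": [0,0,0]},
])

```text
t: 17.25
eef_pos: [0.4527, -0.0731, 0.0868]
tool_rot: [0.001, 0.999, -0.045, -0.0]
contact_force: [-0.2, -0.5, -1.1]
gripper_width: -0.002
grasp_force: 0.0
```

```bash
python3 -c "
from h import *
st()"
```

```text
t 17.25 fence n,e,z: -0.073 -0.0816 0.0868 F n,e,z -0.18 -0.52 -1.05 w -0.0
turn to go (tool, x45deg) [ 0.003  0.001 -0.008]
```

Request:
drive_tool([
  {"gripper": 255,"offset": [0.028,0,0],"angular": [0,0,0]},
  {"gripper": 255,"offset": [0.054,0,0],"angular": [0,0,0]},
  {"gripper": 255,"offset": [0.055,-0.012,0],"angular": [0,0,0]},
  {"gripper": 255,"offset": [0.055,-0.024,0],"angular": [0,0,0]},
  {"gripper": 255,"offset": [0.055,-0.034,0],"angular": [0,0,0]},
])

```text
t: 17.75
eef_pos: [0.5108, -0.0376, 0.0868]
tool_rot: [-0.0, 0.999, -0.042, -0.0]
contact_force: [0.1, 1.0, 0.7]
gripper_width: -0.003
grasp_force: 0.0
```

Request:
drive_tool([
  {"gripper": 255,"offset": [0,-0.003,0],"angular": [0,0,0]},
  {"gripper": 255,"offset": [0,-0.006,0],"angular": [0,0,0]},
  {"gripper": 255,"offset": [0,-0.008,0],"angular": [0,0,0]},
  {"gripper": 255,"offset": [0,-0.01,0],"angular": [0,0,0]},
  {"gripper": 255,"offset": [0,-0.01,0],"angular": [0,0,0]},
])

```text
t: 18.25
eef_pos: [0.5106, -0.0354, 0.0868]
tool_rot: [0.004, 0.999, -0.045, -0.001]
contact_force: [-0.2, -17.4, 1.8]
gripper_width: -0.002
grasp_force: 8.8
```

```bash
python3 -c "
from h import *
st()"
```

```text
t 18.25 fence n,e,z: -0.0185 -0.0392 0.0868 F n,e,z 1.24 -17.34 1.82 w -0.0
turn to go (tool, x45deg) [ 0.01   0.003 -0.007]
```

The tube is butted again at the same place (e = -0.039). I'll retreat to the right and up, check, and hand in.

Request:
drive_tool([
  {"gripper": 255,"offset": [0,0.02,0],"angular": [0,0,0]},
  {"gripper": 255,"offset": [0,0.05,0],"angular": [0,0,0]},
  {"gripper": 255,"offset": [-0.01,0.07,-0.04],"angular": [0,0,0]},
  {"gripper": 255,"offset": [-0.03,0.08,-0.085],"angular": [0,0,0]},
  {"gripper": 255,"offset": [-0.06,0.08,-0.125],"angular": [0,0,0]},
])

```text
t: 18.75
eef_pos: [0.4455, -0.1051, 0.2131]
tool_rot: [0.0, 0.999, -0.043, 0.0]
contact_force: [0.4, -0.4, 1.5]
gripper_width: 0.003
grasp_force: 0.0
```

Request:
drive_tool([
  {"gripper": 255,"offset": [-0.025,-0.04,-0.02],"angular": [0,0,0]},
  {"gripper": 255,"offset": [-0.025,-0.08,-0.03],"angular": [0,0,0]},
  {"gripper": 255,"offset": [-0.025,-0.12,-0.03],"angular": [0,0,0]},
  {"gripper": 255,"offset": [-0.025,-0.16,-0.03],"angular": [0,0,0]},
  {"gripper": 255,"offset": [-0.025,-0.18,-0.03],"angular": [0,0,0]},
])

```text
t: 19.25
eef_pos: [0.4353, 0.0812, 0.2422]
tool_rot: [-0.0, 0.999, -0.04, 0.001]
contact_force: [0.6, -0.8, 0.0]
gripper_width: 0.003
grasp_force: 0.0
```

```bash
python3 -c "
from h import *
optics.read_camera('top');optics.read_camera('top')
st();cv2.imwrite('pics/w8.png',optics.read_camera('wrist'))"
```

```text
t 19.35 fence n,e,z: -0.1032 0.0704 0.242 F n,e,z 0.37 -1.33 -0.07 w 0.0
turn to go (tool, x45deg) [-0.001 -0.001  0.008]
```

View pics/w8.png

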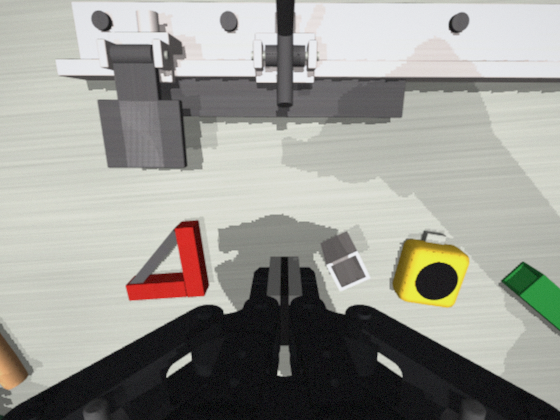

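The plate is down at (143,132), and the tube (180–404, row 98) is flush and butted. The pin leans back, the bystanders are undisturbed, and the gripper is clear and high.

```bash
python3 -c "
from station import bot
print(bot.hand_in())"
```

```text
the job is handed in; nothing more can be done
None
```

I handed the job in at about 19 s: the plate stop is pressed fully down, the tube is flush on the fence and butted against it, the pin stop still leans back, nothing else appears disturbed, and the gripper is clear; no verdict came back.

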